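Lay the polishing bars home in their rack

ROBOT

A 6-joint arm with a two-finger parallel gripper is mounted at the origin on the work surface; the furniture and walls round the work are solid. World frame = base frame: x ahead of the robot, y to its left, z up, the work surface at z = 0. Lengths are in m, angles in rad, forces in N, time in s.
With the tool pointing down it reaches from about 0.4 to 0.825 m from the base axis. Payload 7 kg.
Tool frame: the origin (TCP) lies on the centre line of the jaws, within the pads' length; the fingertips stand 25 mm ahead of it and the grasp point (between the pads) lies 6 mm ahead of it; z points along the fingers, y is the line along which they close (so a half turn about z gives the same grasp; the last joint's range is limited). The gripper opens to 85 mm and grips with 20 to 120 N. Pads are 22 mm wide; open, the fingers measure 114 mm over their backs; the gripper's body (76 mm by 85 mm) begins 54 mm behind the grasp point. The pads swing forward as they close: fully open they stand 13 mm farther back than shut.
Start: joints at [1.412, 0.359, 0.012, 0, -1.224, -0.288], TCP at [0.292, 0.609, 0.256] pointing down, gripper open.
Joint ranges: [-3.07, 3.07], [-1.43, 2.12], [-1.02, 1.25], [-3.03, 1.67], [-3.05, -0], [-3.03, 3.03]. Speed limits (rad/s): [2.39, 2.39, 3.01, 3.14, 3.14, 3.14].

INTERFACE

Orientations are given as [roll, pitch, yaw] about the fixed x, y, z axes, in that order (R = Rz(yaw) Ry(pitch) Rx(roll)).
In Python, from station import r gives the robot as it stands.
- The arm moves only by the tool send_rows, never from a script. Its argument "moves" is a list of rows, each an object with "grip": the opening, from 0 (shut) to 1 (fully open); "slide": the shift along the tool's x, y, z in cm, a list of three; "rotation": the turn, a rotation vector about the tool's x, y, z in rad, a list of three. A call has 1 to 12 rows; each row shifts and turns the commanded pose from where the row before left it, along the tool's axes as they then stand; what a row does not reach is not made up. A row lasts 1/8 s, in which the tool goes at most 62.5 mm and 10.7 degrees, less where a joint would pass 70% of its speed; a pose out of reach is approached as far as the arm can. A call is refused whole if a number of a shift passes 6.25 or a number of a turn 0.188, either way. A call with a gripper value outside its range is refused whole. The fingers move at their own pace and stop on an object; "squeeze" is the grip in N (left out, the last holds). Time passes only in rows, so rows that do not move let the fingers close. It gives the time, the measured TCP pose, the force, the opening and the grip force at its end, in the units of the state.
- r.read_state(): the state, without advancing time (a new reading comes with each control period).
- r.snapshot(name): name is "scene" or "side" or "wrist"; returns the picture (480x640x3 uint8, red, green, blue); there is no depth.
- r.camera_params(name): a dict with "fx", "fy", "cx", "cy" (pixels), "camera_from_world" (4x4, takes a point from world to camera coordinates); the wrist camera has in their place "tool_from_camera" (4x4, takes a point from camera to tool coordinates, whose origin is the TCP and whose axes are the flange's). Camera axes: x right, y up, looking along -z (the intrinsics and any distortion apply to the point x, -y, -z); pixel columns grow to the right and rows downward; lengths in m; the calibration is good to about 2 mm. A picture is of the moment at which its call begins: read the wrist's pose just before it. camera_params takes no time and is no camera call.
- r.hand_in(): hands the job in; it is judged then, once.
The state is a dict: "time_s": time; "qpos": joint angles; "dq": joint speeds; "joint_torque": joint torques, N m; "tool_pos": TCP position; "orientation": TCP orientation; "wrist_force": force on the tool from outside, world axes, zero at the start; "torque": the same for the moment, N m; "finger_gap": finger opening in m; "grasp_force": force on a finger pad.
Only numpy, scipy, OpenCV 4.12 (cv2) and the standard library are available. Lean on these libraries where they do the work, as an engineer would, in place of code of your own. Each camera call takes 0.05 s, during which the arm holds its last target. There are 200 camera calls.

TASK

Two bars of polishing compound belong in the two-lane wooden rack, but one was left standing on end and the other lies only part-way in. Push the standing bar over towards the back board so that it lies flat along its lane, and push both bars along their lanes until they are fully home against the back board. Only push with the fingers: never pick a bar up, and leave the bottle and tins round the rack where they stand.

Things in the scene. Friction and masses are not known exactly. Their poses are not given: they have to be found in the camera images.
- rack: Low brown wooden rack fixed to the table, 170 mm deep (x), 118 mm wide (y). Origin: centre of its underside; x points from the open front to the back board, z up. Floor 6 mm thick; three 6 mm walls along x, tops 17 mm above the table, make two 50 mm lanes with centre lines at y = +28 and -28 mm. Back board top 28 mm above the table, inner face at x = +82 mm. Front (x = -85 mm) has no wall.
- rack_stop (a point): Point at the foot of the back board's inner face, midway across, on the floor board (x = +82, y = 0, z = +6 mm in the rack's frame). The rack stands ahead and to the right of the robot, with its back board to the robot's left, so bars are pushed to the robot's left. Beware of the lamp whose arm and shade hang 0.25 to 0.45 m above the table between robot and rack.
- bar_up: Loose bar of polishing compound, half tan, half green, 37 x 76 x 31 mm, about 0.09 kg. Starts standing on end near the front of either lane, 37 mm across the lane, 31 mm along it, top 82 mm above the table. Own x: 37 mm width, y: 76 mm length (up at the start), z: 31 mm thickness (to the rack's front at the start). Origin: centre of the 37 x 76 mm face that looks to the back board at the start.
- bar_up_mid (a point): Centre of bar_up's volume: 44 mm above the table while it stands, 21.5 mm when it lies flat in its lane. A push at three quarters of the bar's height tips it instead of sliding it, and past about 22 degrees it falls over by itself; lying, it slides under about 1 N.
- bar_flat: A second bar like bar_up, free to move. Starts lying flat in the other lane, its 76 mm length along the lane, about 60 to 85 mm short of the back board's face. Own axes as bar_up: y along the 76 mm length. Origin: centre of its underside; its top is 37 mm above the table.
- bar_flat_mid (a point): Centre of bar_flat's volume, 21.5 mm above the table.
- flux_bottle: White squeeze bottle with a red nozzle, 40 mm diameter, 118 mm high, standing loose near the rack: behind its back board or beside its left (robot's) side, 25 to 55 mm clear of it. Origin: centre of its underside. To be left alone.
- tin_pumice: Round tin, 63 mm diameter, 32 mm high, loose, at the other of these two places (behind the back board or beside the rack's left side). Origin: centre of its underside. To be left alone.
- tin_rouge: Round tin, 51 mm diameter, 26 mm high, loose, nearer the robot than the rack. Origin: centre of its underside. To be left alone.
Things that resemble listed ones, but are neither listed nor needed, are in the scene too. Leave any black look-alike of the bar_up alone.

How it is judged:
At the end, for the whole second after the job is handed in: Both bars lie flat in their lanes (centre under 25 mm above the table, long axis within 0.15 rad of the lane), with less than 6 mm between their far ends and the back board, at rest (x of bar_up_mid in the frame of rack between 0.038 and 0.048 m and x of bar_flat_mid in the frame of rack between 0.038 and 0.048 m and height (world z) of each of bar_up_mid, bar_flat_mid below 0.025 m and angle between the y axis of each of bar_up, bar_flat and the x axis of rack, either way round below 0.15 rad and linear speed of each of bar_up, bar_flat below 0.02 m/s); the robot touches nothing.
It fails at once if the standing bar is lifted (its centre over 65 mm above the table) (height (world z) of bar_up_mid above 0.065 m).
It fails at once if the lying bar is lifted (its centre over 34 mm above the table) (height (world z) of bar_flat_mid above 0.034 m).
It fails at once if the bottle is moved by more than 20 mm or tipped (distance of flux_bottle from where it was at the start of the episode above 0.02 m or angle between flux_bottle's own z axis and vertical above 0.4 rad).
It fails at once if a tin is moved by more than 20 mm (distance of any of tin_pumice, tin_rouge from where it was at the start of the episode above 0.02 m).
It also fails if it takes over 42 s, if anything falls off the work surface, if the arm or the gripper's body presses on something with over 40 N, if the wrist force passes 120 N, or if a joint passes its speed limit or range.

## Working session

There is one attempt and no reset: what is moved stays moved. The work goes in short steps, Python scripts to look and compute and a tool call to move; the robot and the scene stay as the last step left them, time stands still between calls to the robot, and variables do not carry over. Pictures are saved under pics/ and viewed, at most 10 in all, crops included, and the job is handed in when it is done.

Besides the shell and the picture viewer there is one more tool, called after "Emit:" as name([rows], argument=value, ...), one row to a line, values as JSON. send_rows: Moves the arm, as the interface text tells. Its arguments: {"type":"object","properties":{"moves":{"type":"array","items":{"type":"object","properties":{"grip":{"type":"number"},"slide":{"type":"array","items":{"type":"number"}},"rotation":{"type":"array","items":{"type":"number"}}}}},"squeeze":{"type":"number"}},"required":["moves"]}

```bash
mkdir -p pics; python3 - <<'E'
from station import r
import cv2,numpy as np
s=r.read_state(); print(s['time_s'],s['tool_pos'],s['orientation'],s['finger_gap'])
for n in("scene","side"):
    im=r.snapshot(n); cv2.imwrite(f'pics/{n}0.png',im[:,:,::-1]); p=r.camera_params(n)
    print(n,{k:(np.round(v,4).tolist()) for k,v in p.items()})
E
```

```text
0.0 [0.29149158 0.60831465 0.25535723] [ 3.13990297e+00 -1.31496851e-04 -4.46957737e-01] 0.08539575750596452
scene {'fx': 511.641, 'fy': 511.641, 'cx': 314.5599, 'cy': 242.4819, 'camera_from_world': [[0.822, 0.5694, -0.009, -0.3134], [-0.4282, 0.6284, 0.6494, 0.256], [0.3754, -0.53, 0.7604, -1.1402], [0.0, 0.0, 0.0, 1.0]]}
side {'fx': 512.7676, 'fy': 512.7676, 'cx': 318.8202, 'cy': 236.9043, 'camera_from_world': [[-0.4292, 0.9032, -0.0057, 0.3209], [-0.5824, -0.272, 0.766, 0.2088], [0.6903, 0.332, 0.6428, -1.1608], [0.0, 0.0, 0.0, 1.0]]}
```

View pics/scene0.png

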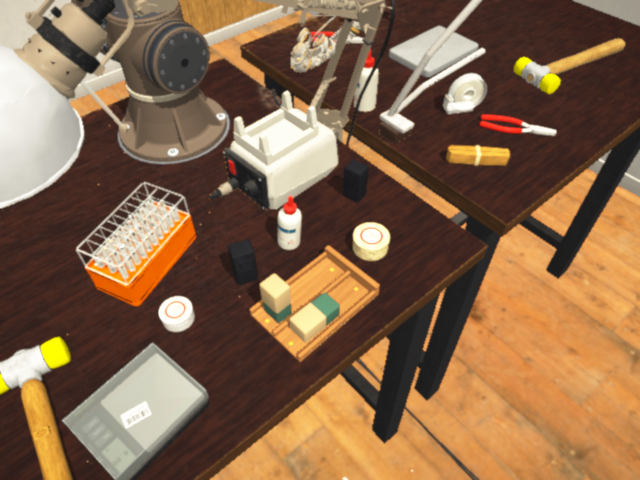

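View pics/side0.png

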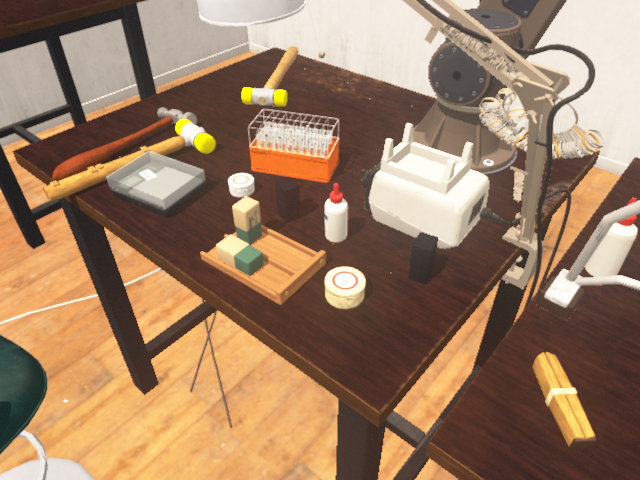

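Candidates for bar_up in the scene view: the tan-over-green bar at (275,297), and black look-alikes at (243,261) and (355,180). I choose the tan/green one at (275,297). bar_flat is at (315,317), the bottle at (289,225), the pumice tin at (371,241) and the rouge tin at (176,313). In the side view they are at bar_up (247,218), bar_flat (240,253), bottle (336,215) and pumice (345,287).

```bash
cat > h.py <<'E'
from station import r
import numpy as np,cv2
def ray(n,u,v):
    p=r.camera_params(n);T=np.linalg.inv(p['camera_from_world'])
    d=T[:3,:3]@np.array([(u-p['cx'])/p['fx'],-(v-p['cy'])/p['fy'],-1]);return T[:3,3],d
def onz(n,u,v,z):
    o,d=ray(n,u,v);return o+d*(z-o[2])/d[2]
def proj(n,X):
    p=r.camera_params(n);c=np.array(p['camera_from_world'])@np.append(X,1)
    return p['cx']-p['fx']*c[0]/c[2],p['cy']+p['fy']*c[1]/c[2]
E
python3 - <<'E'
from h import *
a=cv2.imread('pics/scene0.png')[242:362,245:385]; b=cv2.imread('pics/side0.png')[190:310,195:335]
cv2.imwrite('pics/crop_scene.png',cv2.resize(a,None,fx=5,fy=5,interpolation=cv2.INTER_CUBIC))
cv2.imwrite('pics/crop_side.png',cv2.resize(b,None,fx=5,fy=5,interpolation=cv2.INTER_CUBIC))
for n,(u,v),z in [('scene',(251,307),.01),('scene',(300,356),.01),('scene',(380,290),.028),('scene',(328,250),.028),('scene',(176,306),.026),('scene',(371,234),.032),('scene',(289,247),0),('side',(336,238),0),('side',(345,279),.032)]:
    print(n,u,v,onz(n,u,v,z).round(4))
E
```

```text
scene 251 307 [ 0.4489 -0.2759  0.01  ]
scene 300 356 [ 0.5641 -0.3019  0.01  ]
scene 380 290 [ 0.6074 -0.1429  0.028 ]
scene 328 250 [ 0.493  -0.1207  0.028 ]
scene 176 306 [ 0.3587 -0.3481  0.026 ]
scene 371 234 [ 0.5363 -0.0515  0.032 ]
scene 289 247 [ 0.4191 -0.1346  0.    ]
side 336 238 [ 0.419  -0.1224  0.    ]
side 345 279 [ 0.5374 -0.0552  0.032 ]
```

View pics/crop_scene.png

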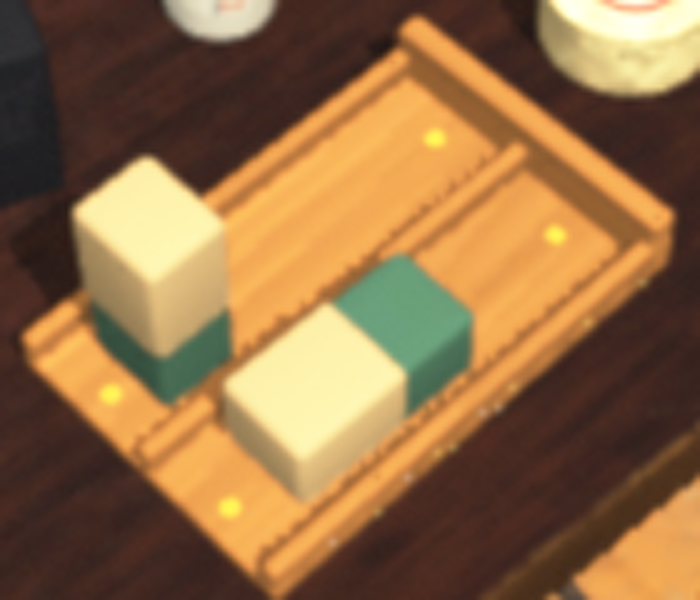

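View pics/crop_side.png

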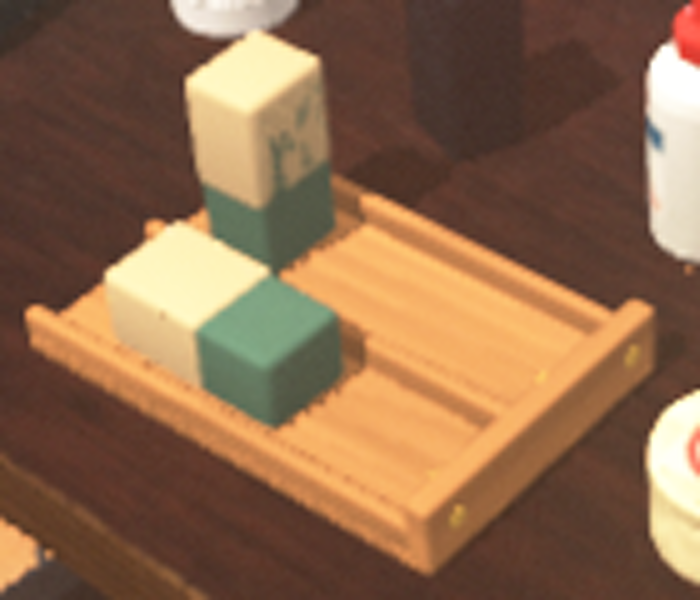

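Close crops confirm the choice: bar_up is tan over green in the robot-side lane (scene crop top face (75..228, 157..278)). bar_flat lies in the outer lane (top face (225..470, 257..460)).

```bash
python3 - <<'E'
from h import *
S=lambda p,z:onz('scene',245+p[0]/5,242+p[1]/5,z)
D=lambda p,z:onz('side',195+p[0]/5,190+p[1]/5,z)
def show(t,f,ps,z):
    q=np.array([f(p,z) for p in ps]);print(t,q[:,:2].round(4).tolist(),'mean',q.mean(0).round(4))
show('upS',S,[(147,157),(75,212),(152,278),(228,222)],.082)
show('upD',D,[(187,80),(258,32),(323,58),(258,113)],.082)
show('flS',S,[(225,383),(300,460),(470,318),(400,257)],.037)
show('flD',D,[(108,275),(178,223),(342,325),(268,375)],.037)
show('boardS',S,[(415,17),(670,215)],.028)
show('boardD',D,[(640,302),(428,518)],.028)
show('frontS',S,[(25,338),(272,580)],.011)
show('wallfrontS',S,[(25,335),(265,560)],.017)
show('screwsS (front L,R, back L,R)',S,[(110,394),(230,508),(435,138),(555,235)],.006)
E
```

```text
upS [[0.476, -0.2419], [0.4709, -0.2701], [0.5041, -0.2759], [0.5105, -0.2474]] mean [ 0.4904 -0.2588  0.082 ]
upD [[0.5058, -0.2729], [0.4725, -0.266], [0.4761, -0.2383], [0.5113, -0.2421]] mean [ 0.4914 -0.2548  0.082 ]
flS [[0.5243, -0.271], [0.5583, -0.2798], [0.5726, -0.2097], [0.5421, -0.203]] mean [ 0.5493 -0.2409  0.037 ]
flD [[0.5587, -0.2756], [0.5263, -0.2694], [0.5474, -0.1935], [0.5776, -0.2028]] mean [ 0.5525 -0.2353  0.037 ]
boardS [[0.4873, -0.1122], [0.6011, -0.1353]] mean [ 0.5442 -0.1238  0.028 ]
boardD [[0.4875, -0.1158], [0.6032, -0.1321]] mean [ 0.5454 -0.1239  0.028 ]
frontS [[0.4512, -0.2811], [0.5657, -0.3055]] mean [ 0.5084 -0.2933  0.011 ]
wallfrontS [[0.4535, -0.2829], [0.5621, -0.3038]] mean [ 0.5078 -0.2934  0.017 ]
screwsS (front L,R, back L,R) [[0.4841, -0.2799], [0.5393, -0.2911], [0.5127, -0.1376], [0.5676, -0.1489]] mean [ 0.5259 -0.2144  0.006 ]
```

```bash
python3 - <<'E'
from h import *
a=cv2.imread('pics/scene0.png')[0:215,0:400]; b=cv2.imread('pics/side0.png')[0:290,180:600]
a=cv2.resize(a,(800,430));b=cv2.resize(b,(246,170))
cv2.imwrite('pics/lamp.png',a)
w=r.snapshot('wrist');print(r.camera_params('wrist')['tool_from_camera'])
c=cv2.imread('pics/side0.png')[0:280,180:610];c=cv2.resize(c,None,fx=1.85,fy=1.85);cv2.imwrite('pics/lamp2.png',c)
for n in('scene','side'): print(n,np.linalg.inv(r.camera_params(n)['camera_from_world'])[:3,3].round(3))
E
```

```text
[[-4.09747553e-04  9.44382578e-01  3.28848565e-01  8.54072657e-02]
 [ 9.99999858e-01  2.74846261e-04  4.56707098e-04 -9.27066778e-04]
 [ 3.40923429e-04  3.28848705e-01 -9.44382556e-01 -1.18376749e-01]
 [ 0.00000000e+00  0.00000000e+00  0.00000000e+00  1.00000000e+00]]
scene [ 0.795 -0.587  0.698]
side [1.061 0.152 0.588]
```

View pics/lamp.png

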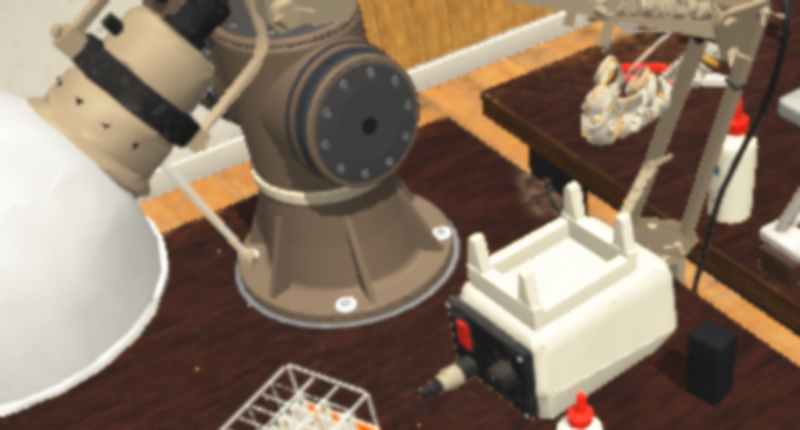

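View pics/lamp2.png

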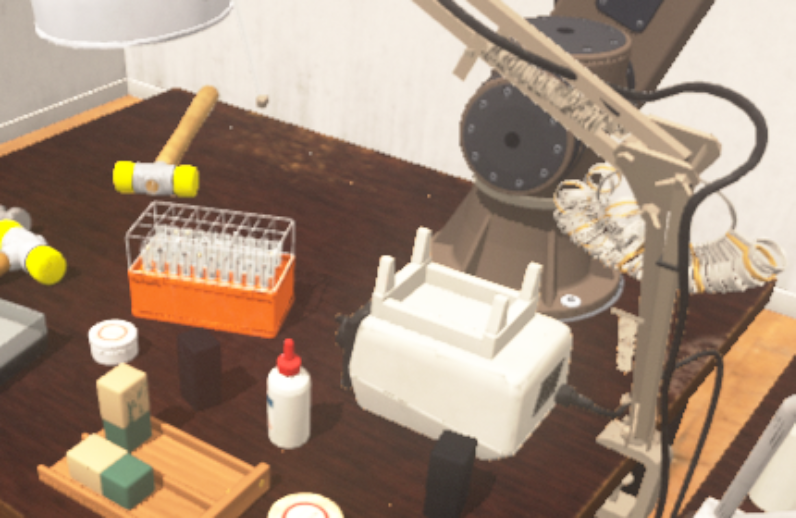

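The lamp is clamped beside the grinder (scene (332,120), side (518,238)), with its elbow at scene (367,10) and side (547,92). The arm runs up to a shade whose rim shows at scene (82,130) and side (250,24).

```bash
python3 - <<'E'
from h import *
def tri(a,b):
    o1,d1=ray('scene',*a);o2,d2=ray('side',*b)
    t=np.linalg.lstsq(np.c_[d1,-d2],o2-o1,rcond=None)[0];p,q=o1+d1*t[0],o2+d2*t[1];return ((p+q)/2).round(3),np.linalg.norm(p-q).round(3)
print('clamp',tri((332,120),(518,238)),'elbow',tri((367,10),(547,92)))
for h in(.25,.3,.35,.4,.45):
    print(h,[onz('side',*p,h)[:2].round(3).tolist() for p in((250,24),(199,12),(304,4))],[onz('scene',*p,h)[:2].round(3).tolist() for p in((82,130),(0,206))])
# arm line
print('arm at side(410,0) z',[ (z,onz('side',410,0,z)[:2].round(3).tolist()) for z in(.4,.5,.6)],[ (z,onz('scene',290,5,z)[:2].round(3).tolist()) for z in(.3,.4,.5)])
for p in((243,275),(355,195)):print('black',onz('scene',*p,0).round(3),)
print('test tube rack',[onz('scene',*p,.08).round(3).tolist() for p in((80,245),(145,185),(190,210),(135,270))])
print('grinder',[onz('scene',*p,.14).round(3).tolist() for p in((232,135),(290,98),(335,125))])
E
```

```text
clamp (array([0.311, 0.172, 0.033]), np.float64(0.018)) elbow (array([0.387, 0.147, 0.309]), np.float64(0.005))
0.25 [[0.148, -0.438], [0.125, -0.581], [-0.02, -0.4]] [[0.18, -0.288], [0.219, -0.445]]
0.3 [[0.283, -0.351], [0.263, -0.472], [0.139, -0.318]] [[0.248, -0.321], [0.283, -0.461]]
0.35 [[0.418, -0.264], [0.402, -0.364], [0.299, -0.237]] [[0.317, -0.355], [0.348, -0.476]]
0.4 [[0.553, -0.176], [0.54, -0.255], [0.459, -0.155]] [[0.386, -0.388], [0.412, -0.492]]
0.45 [[0.688, -0.089], [0.679, -0.147], [0.619, -0.073]] [[0.455, -0.421], [0.476, -0.508]]
arm at side(410,0) z [(0.4, [0.389, -0.04]), (0.5, [0.746, 0.062]), (0.6, [1.103, 0.165])] [(0.3, [0.263, 0.103]), (0.4, [0.397, -0.071]), (0.5, [0.53, -0.244])]
black [ 0.391 -0.229 -0.   ]
black [0.447 0.044 0.   ]
test tube rack [[0.185, -0.37, 0.08], [0.167, -0.215, 0.08], [0.276, -0.215, 0.08], [0.295, -0.356, 0.08]]
grinder [[0.259, -0.076, 0.14], [0.277, 0.071, 0.14], [0.393, 0.049, 0.14]]
```

Emit:
send_rows([
  {"slide": [0,0,-5],"grip": 0.5},
  {"slide": [0,0,-5],"grip": 0.5},
  {"slide": [0,0,0],"grip": 0.5},
  {"slide": [0,0,0],"grip": 0.5},
])

```text
schema error: expected keys grip, slide, rotation
```

```bash
cat > log.py <<'E'
from h import *
import json
s=r.read_state();print(s['time_s'],*[np.round(s[k],4) for k in('qpos','tool_pos','orientation','wrist_force','finger_gap')])
json.dump([list(map(float,s['qpos'])),list(map(float,s['tool_pos'])),list(map(float,s['orientation']))],open('log.txt','a'));open('log.txt','a').write('\n')
E
python3 log.py
```

```text
0.15 [ 1.4121e+00  3.5930e-01  1.1300e-02 -2.0000e-04 -1.2241e+00 -2.8810e-01] [0.2915 0.6084 0.2556] [ 3.1403e+00 -1.0000e-04 -4.4690e-01] [ 0.2714 -0.1083 -0.4527] 0.0852
```

Emit:
send_rows([
  {"slide": [0,-4,0],"rotation": [0.15,0,0]},
  {"slide": [0,-4,0],"rotation": [0.15,0,0]},
  {"slide": [0,0,0]},
  {"slide": [0,0,0]},
])

```text
schema error: expected keys grip, slide, rotation
```

```bash
python3 log.py
```

```text
0.15 [ 1.4121e+00  3.5930e-01  1.1300e-02 -2.0000e-04 -1.2241e+00 -2.8810e-01] [0.2915 0.6084 0.2556] [ 3.1403e+00 -1.0000e-04 -4.4690e-01] [ 0.2714 -0.1083 -0.4527] 0.0852
```

Emit:
send_rows([
  {"slide": [0,0,0],"rotation": [-0.15,0,0]},
  {"slide": [0,0,0],"rotation": [-0.15,0,0]},
  {"slide": [0,0,0]},
  {"slide": [0,0,0]},
])

```text
schema error: expected keys grip, slide, rotation
```

```bash
python3 log.py
```

```text
0.15 [ 1.4121e+00  3.5930e-01  1.1300e-02 -2.0000e-04 -1.2241e+00 -2.8810e-01] [0.2915 0.6084 0.2556] [ 3.1403e+00 -1.0000e-04 -4.4690e-01] [ 0.2714 -0.1083 -0.4527] 0.0852
```

All three keys are needed in every row.

Emit:
send_rows([
  {"slide": [0,0,-5],"rotation": [0,0,0],"grip": 0.5},
  {"slide": [0,0,-5],"rotation": [0,0,0],"grip": 0.5},
  {"slide": [0,0,0],"rotation": [0,0,0],"grip": 0.5},
  {"slide": [0,0,0],"rotation": [0,0,0],"grip": 0.5},
])

```text
time_s: 0.65
tool_pos: [0.2914, 0.6085, 0.3557]
orientation: [3.141, 0.0, -0.447]
wrist_force: [-0.5, 0.3, -0.1]
finger_gap: 0.0426
grasp_force: 0.0
```

```bash
python3 log.py
```

```text
0.65 [ 1.4121e+00  3.1820e-01  1.7520e-01 -7.0000e-04 -1.4283e+00 -2.8810e-01] [0.2914 0.6085 0.3557] [ 3.1409e+00  5.0000e-04 -4.4690e-01] [-0.547   0.307  -0.1098] 0.0426
```

Emit:
send_rows([
  {"slide": [0,-2,0],"rotation": [0.15,0,0],"grip": 0.5},
  {"slide": [0,-2,0],"rotation": [0.15,0,0],"grip": 0.5},
  {"slide": [0,0,0],"rotation": [0,0,0],"grip": 0.5},
])

```text
time_s: 1.02
tool_pos: [0.3082, 0.6425, 0.3576]
orientation: [-2.845, -0.001, -0.446]
wrist_force: [-0.3, 0.1, 0.9]
finger_gap: 0.0426
grasp_force: 0.0
```

```bash
python3 log.py
```

```text
1.025 [ 1.4413  0.2116 -0.0414  0.1067 -1.038  -0.358 ] [0.3082 0.6425 0.3576] [-2.8451e+00 -7.0000e-04 -4.4630e-01] [-0.336   0.0906  0.8959] 0.0426
```

Emit:
send_rows([
  {"slide": [0,0,0],"rotation": [-0.15,0,0],"grip": 0.5},
  {"slide": [0,0,0],"rotation": [-0.15,0,0],"grip": 0.5},
  {"slide": [0,0,0],"rotation": [0,0,0],"grip": 0.5},
])

```text
time_s: 1.4
tool_pos: [0.3091, 0.6458, 0.3552]
orientation: [3.132, -0.0, -0.447]
wrist_force: [0.1, 1.0, -1.6]
finger_gap: 0.0426
grasp_force: 0.0
```

```bash
python3 log.py
```

```text
1.4 [ 1.3945  0.3969  0.2895 -0.0023 -1.4732 -0.2705] [0.3091 0.6458 0.3552] [ 3.1316e+00 -4.0000e-04 -4.4710e-01] [ 0.0606  1.0017 -1.6419] 0.0426
```

```bash
cat > kin.py <<'E'
import numpy as np,json
from scipy.spatial.transform import Rotation as R
from scipy.optimize import least_squares
L=[json.loads(l) for l in open('log.txt')][2:]
ax=lambda a,t:R.from_euler(a,t).as_matrix()
def fk(q,p,full=False):
    h,a1,d,a2,a3,d4,dt,do=p
    A=ax('z',q[0]);S=A@[a1,-d,h];B=A@ax('y',q[1]);E=S+B@[0,0,a2]
    C=B@ax('y',-q[2]);W=E+C@[d4,0,a3];D=C@ax('x',q[3])@ax('y',-q[4]);T=W+D@[dt,-do,0]
    return (S,E,W,T) if full else T
def fit():
    f=lambda p:np.r_[np.concatenate([fk(q,p)-t for q,t,_ in L]),1e-3*(np.array(p)-p0)]
    p0=np.array([.4,0,.1,.45,0.04,.45,.3,.09]);s=least_squares(f,p0);return s.x,f(s.x)[:-8]
if __name__=='__main__':
    p,e=fit();print(p.round(3),np.abs(e).max().round(4))
    print([[v.round(3).tolist() for v in fk(L[0][0],p,True)]])
E
python3 kin.py
```

```text
[ 0.323  0.169  0.761  0.123  0.006  0.463  0.032 -0.562] 0.0242
[[[0.778, 0.047, 0.323], [0.785, 0.089, 0.438], [0.854, 0.521, 0.286], [0.299, 0.61, 0.255]]]
```

```bash
python3 - <<'E'
from kin import *
import kin
q,t,o=L[1]
tz=R.from_euler('xyz',o).as_matrix()[:,2];print(tz.round(3))
for s in(1,-1): print(s,(ax('z',q[0])@ax('y',q[1]-q[2])@ax('x',s*q[3])@ax('y',-q[4]))[:,0].round(3))
for s in (1,-1):
  def fk2(q,p): return fk([q[0],q[1],q[2],s*q[3],q[4]],p)
  p0=np.array([.4,0,.19,.45,0.04,.45,.3,.0])
  for w in(1e-3,1e-2,1e-1):
    f=lambda p:np.r_[np.concatenate([fk2(q,p)-t for q,t,_ in L]),w*(np.array(p)-p0)]
    x=least_squares(f,p0);print(s,w,x.x.round(3),np.abs(f(x.x)[:-8]).max().round(4))
print(len(L),[l[0][1] for l in L])
E
```

```text
[-0.001 -0.    -1.   ]
1 [ 0.001 -0.001 -1.   ]
-1 [-0.001 -0.    -1.   ]
1 0.001 [ 0.323  0.169  0.761  0.123  0.006  0.463  0.032 -0.562] 0.0242
1 0.01 [ 0.316  0.163  0.734  0.144  0.006  0.462  0.045 -0.535] 0.0252
1 0.1 [ 0.285  0.073  0.299  0.418 -0.013  0.459  0.245 -0.095] 0.0407
-1 0.001 [ 0.199  0.     0.     0.602 -0.     0.464  0.348  0.192] 0.0
-1 0.01 [ 0.201  0.001  0.005  0.6   -0.001  0.463  0.349  0.187] 0.0004
-1 0.1 [ 0.299  0.041  0.13   0.508 -0.021  0.458  0.338  0.062] 0.0128
4 [0.35925398605337905, 0.3181683220984646, 0.2115838024662091, 0.3968518010002452]
```

The kinematics fit exactly. Wrist and forearm stay above 0.5 m over the lamp arm, which lies inside r < 0.42 m. The shade is at about (0.20,-0.405), rim at z 0.30, radius 0.10. Next I swing at r > 0.6.

Emit:
send_rows([
  {"slide": [6,0.6,0],"rotation": [0,0,0.084],"grip": 0.5},
  {"slide": [6,0.6,0],"rotation": [0,0,0.084],"grip": 0.5},
  {"slide": [6,0.6,0],"rotation": [0,0,0.084],"grip": 0.5},
  {"slide": [5.9,0.6,0],"rotation": [0,0,0.084],"grip": 0.5},
  {"slide": [5.9,0.6,0],"rotation": [0,0,0.084],"grip": 0.5},
  {"slide": [5.8,0.6,0],"rotation": [0,0,0.084],"grip": 0.5},
  {"slide": [5.8,0.6,0],"rotation": [0,0,0.084],"grip": 0.5},
  {"slide": [5.7,0.6,0],"rotation": [0,0,0.084],"grip": 0.5},
  {"slide": [5.7,0.6,0],"rotation": [0,0,0.084],"grip": 0.5},
  {"slide": [5.6,0.6,0],"rotation": [0,0,0.084],"grip": 0.5},
  {"slide": [5.6,0.6,0],"rotation": [0,0,0.084],"grip": 0.5},
  {"slide": [0,0,0],"rotation": [0,0,0],"grip": 0.5},
])

```text
time_s: 2.9
tool_pos: [0.6632, 0.1312, 0.3596]
orientation: [3.141, -0.0, -1.376]
wrist_force: [0.2, 0.2, 0.1]
finger_gap: 0.0424
grasp_force: 0.0
```

```bash
cat > goto.py <<'E'
import sys
from h import *
from scipy.spatial.transform import Rotation as R
ex=np.array([.197,.980,0]);ey=np.array([-.980,.197,0]);C=np.array([.526,-.2085,0])
s=r.read_state();M=R.from_euler('xyz',s['orientation']).as_matrix();p=np.array(s['tool_pos'])
d=p-C;print('t',s['time_s'],'rack xyz mm',(np.array([d@ex,d@ey,p[2]])*1e3).round(1),'F',np.round(s['wrist_force'],1),'gap',s['finger_gap'])
if len(sys.argv)>1:
    x,y,z=[float(a)/1e3 for a in sys.argv[1:4]]
    Mt=np.c_[-ex,ey,[0,0,-1]]
    print('slide cm',(M.T@(C+ex*x+ey*y+[0,0,z]-p)*100).round(2),'rot',R.from_matrix(M.T@Mt).as_rotvec().round(3))
E
python3 goto.py -105 0 200
```

```text
t 2.9 rack xyz mm [360.  -67.5 359.6] F [0.2 0.2 0.1] gap 0.042427421858659636
slide cm [40.37 24.05 15.98] rot [ 0.001 -0.     0.393]
```

Emit:
send_rows([
  {"slide": [4.5,2.67,0],"rotation": [0,0,0],"grip": 0.5},
  {"slide": [4.5,2.67,0],"rotation": [0,0,0],"grip": 0.5},
  {"slide": [4.5,2.67,0],"rotation": [0,0,0],"grip": 0.5},
  {"slide": [4.5,2.67,0],"rotation": [0,0,0],"grip": 0.5},
  {"slide": [4.5,2.67,0],"rotation": [0,0,0],"grip": 0.5},
  {"slide": [4.5,2.67,0],"rotation": [0,0,0],"grip": 0.5},
  {"slide": [4.5,2.67,0],"rotation": [0,0,0],"grip": 0.5},
  {"slide": [4.5,2.67,0],"rotation": [0,0,0],"grip": 0.5},
  {"slide": [4.37,2.69,0],"rotation": [0,0,0.1],"grip": 0.5},
  {"slide": [0,0,5],"rotation": [0,0,0.15],"grip": 0.5},
  {"slide": [0,0,5],"rotation": [0,0,0.143],"grip": 0.5},
  {"slide": [0,0,0],"rotation": [0,0,0],"grip": 0.5},
])

```text
time_s: 4.4
tool_pos: [0.5056, -0.307, 0.2558]
orientation: [3.134, 0.001, -1.762]
wrist_force: [0.5, 0.0, 1.2]
finger_gap: 0.0424
grasp_force: 0.0
```

```bash
python3 goto.py -105 0 200; python3 - <<'E'
from h import *
from scipy.spatial.transform import Rotation as R
s=r.read_state();w=r.snapshot('wrist');cv2.imwrite('pics/w1.png',w[:,:,::-1])
p=r.camera_params('wrist');np.savez('w1.npz',T=np.array(p['tool_from_camera']),M=R.from_euler('xyz',s['orientation']).as_matrix(),p=s['tool_pos'],k=[p['fx'],p['fy'],p['cx'],p['cy']])
E
```

```text
t 4.4 rack xyz mm [-100.5    0.6  255.8] F [0.5 0.  1.2] gap 0.04239607537314136
slide cm [ 0.45 -0.1   5.58] rot [0.008 0.001 0.007]
```

View pics/w1.png

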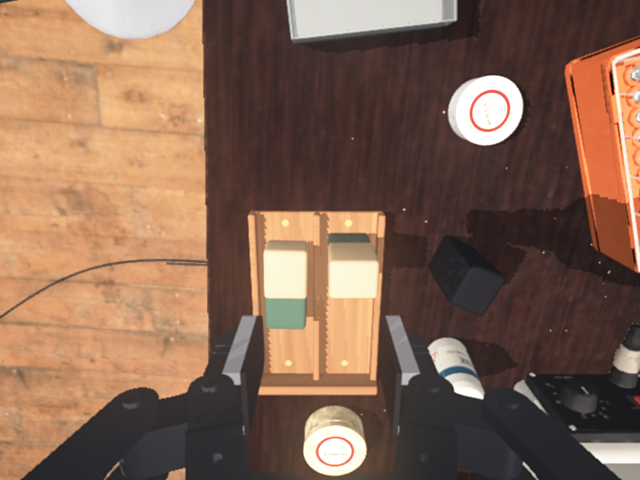

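The wrist view shows the rack upright: front screws at (285,223) and (348,223), back screws at (289,363) and (345,363). bar_up's top is at (353,270) in the right lane and bar_flat at (286,284) in the left lane. The fingers straddle symmetrically about u=320.

```bash
python3 - <<'E'
from h import *
d=np.load('w1.npz');fx,fy,cx,cy=d['k']
def W(u,v,z):
    o=d['M']@d['T'][:3,3]+d['p'];x=d['M']@d['T'][:3,:3]@np.array([(u-cx)/fx,-(v-cy)/fy,-1]);return o+x*(z-o[2])/x[2]
ex=np.array([.197,.980]);ey=np.array([-.980,.197]);C=np.array([.526,-.2085])
for t,u,v,z in[('sFR',285,223,.006),('sFL',348,223,.006),('sBR',289,363,.006),('sBL',345,363,.006),('boardR',259,391,.028),('boardL',378,391,.028),('up rear near',329,248,.082),('up rearL',372,248,.082),('up frontR',328,297,.082),('up frontL',377,297,.082),('fl',264,241,.037),('fl',308,241,.037),('fl',267,327,.037),('fl',306,327,.037)]:
    q=W(u,v,z)[:2];print(t,q.round(4),'rack',((q-C)@ex*1e3).round(1),((q-C)@ey*1e3).round(1))
E
```

```text
sFR [ 0.5399 -0.29  ] rack -77.1 -29.6
sFL [ 0.485  -0.2792] rack -77.3 26.3
sBR [ 0.5676 -0.1471] rack 68.3 -28.7
sBL [ 0.5127 -0.1362] rack 68.3 27.3
boardR [ 0.5981 -0.1365] rack 84.8 -56.5
boardL [ 0.4856 -0.1139] rack 84.8 58.2
up rear near [ 0.5029 -0.2863] rack -80.8 7.4
up rearL [ 0.4725 -0.2803] rack -80.9 38.3
up frontR [ 0.5108 -0.2481] rack -41.8 7.1
up frontL [ 0.4747 -0.241 ] rack -41.9 43.8
fl [ 0.5561 -0.2867] rack -70.7 -44.9
fl [ 0.5205 -0.2797] rack -70.8 -8.6
fl [ 0.5723 -0.2079] rack 9.7 -45.2
fl [ 0.5384 -0.2012] rack 9.6 -10.7
```

Emit:
send_rows([
  {"slide": [0.5,0,4.5],"rotation": [0.008,0,0.007],"grip": 0.5},
  {"slide": [0,0,4.5],"rotation": [0,0,0],"grip": 0.5},
  {"slide": [0,0,4],"rotation": [0,0,0],"grip": 0.5},
  {"slide": [0,0,3],"rotation": [0,0,0],"grip": 0.5},
  {"slide": [0,0,1.4],"rotation": [0,0,0],"grip": 0.5},
  {"slide": [0,0,0],"rotation": [0,0,0],"grip": 0.5},
  {"slide": [0,0,0],"rotation": [0,0,0],"grip": 0.5},
])

```text
time_s: 5.32
tool_pos: [0.5092, -0.3137, 0.0872]
orientation: [-3.131, -0.0, -1.769]
wrist_force: [-0.1, 0.2, -0.1]
finger_gap: 0.043
grasp_force: 0.0
```

```bash
python3 goto.py -90 -1 82
```

```text
t 5.325 rack xyz mm [-106.4   -4.3   87.2] F [-0.1  0.2 -0.1] gap 0.04295075222489274
slide cm [-1.64  0.33  0.52] rot [-0.011 -0.    -0.   ]
```

Emit:
send_rows([
  {"slide": [-0.8,0.3,0.4],"rotation": [-0.01,0,0],"grip": 0.5},
  {"slide": [-0.8,0,0],"rotation": [0,0,0],"grip": 0.5},
  {"slide": [-0.6,0,0],"rotation": [0,0,0],"grip": 0.5},
  {"slide": [-0.6,0,0],"rotation": [0,0,0],"grip": 0.5},
  {"slide": [-0.6,0,0],"rotation": [0,0,0],"grip": 0.5},
  {"slide": [-0.6,0,0],"rotation": [0,0,0],"grip": 0.5},
  {"slide": [-0.6,0,0],"rotation": [0,0,0],"grip": 0.5},
  {"slide": [0,0,0],"rotation": [0,0,0],"grip": 0.5},
])

```text
time_s: 6.32
tool_pos: [0.5141, -0.2673, 0.0813]
orientation: [3.14, 0.0, -1.77]
wrist_force: [0.5, 0.2, -0.6]
finger_gap: 0.0426
grasp_force: 0.0
```

```bash
python3 goto.py -50 -1 82; python3 - <<'E'
from h import *
im=r.snapshot('side');cv2.imwrite('pics/s2.png',im[:,:,::-1])
cv2.imwrite('pics/s2c.png',cv2.resize(im[140:320,150:390,::-1],None,fx=3,fy=3))
E
```

```text
t 6.325 rack xyz mm [-59.9   0.1  81.3] F [ 0.5  0.2 -0.6] gap 0.042639503225625014
slide cm [-1.   -0.1  -0.07] rot [ 0.002  0.    -0.001]
```

View pics/s2c.png

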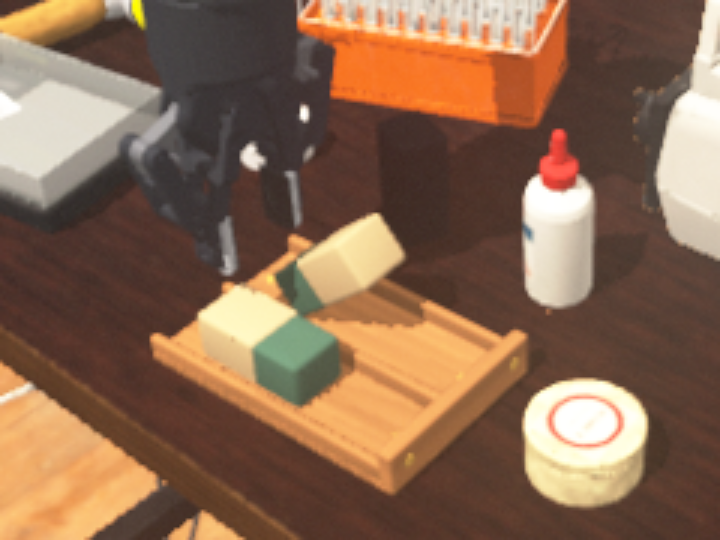

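The bar is caught mid-fall, tipping towards the back board (crop (345,265)). Next I back off, let it settle, and lower behind both bars.

Emit:
send_rows([
  {"slide": [1.2,0,0],"rotation": [0,0,0],"grip": 0.5},
  {"slide": [1.2,0,0],"rotation": [0,0,0],"grip": 0.5},
  {"slide": [1.2,0,0],"rotation": [0,0,0],"grip": 0.5},
  {"slide": [0,0,1.5],"rotation": [0,0,0],"grip": 0.5},
  {"slide": [0,0,1.5],"rotation": [0,0,0],"grip": 0.5},
  {"slide": [0,0,0.8],"rotation": [0,0,0],"grip": 0.5},
  {"slide": [0,0,0],"rotation": [0,0,0],"grip": 0.5},
  {"slide": [0,0,0],"rotation": [0,0,0],"grip": 0.5},
])

```text
time_s: 7.38
tool_pos: [0.5072, -0.3028, 0.0434]
orientation: [3.14, -0.0, -1.77]
wrist_force: [-0.5, 0.4, 1.2]
finger_gap: 0.0427
grasp_force: 0.0
```

```bash
python3 goto.py -90 -1 42; python3 - <<'E'
from h import *
im=r.snapshot('side')[:,:,::-1]
cv2.imwrite('pics/s3c.png',cv2.resize(im[140:320,150:390],None,fx=3,fy=3))
E
```

```text
t 7.375 rack xyz mm [-96.1  -0.1  43.4] F [-0.5  0.4  1.2] gap 0.04273550242743725
slide cm [-0.62 -0.09  0.14] rot [ 0.002 -0.    -0.001]
```

View pics/s3c.png

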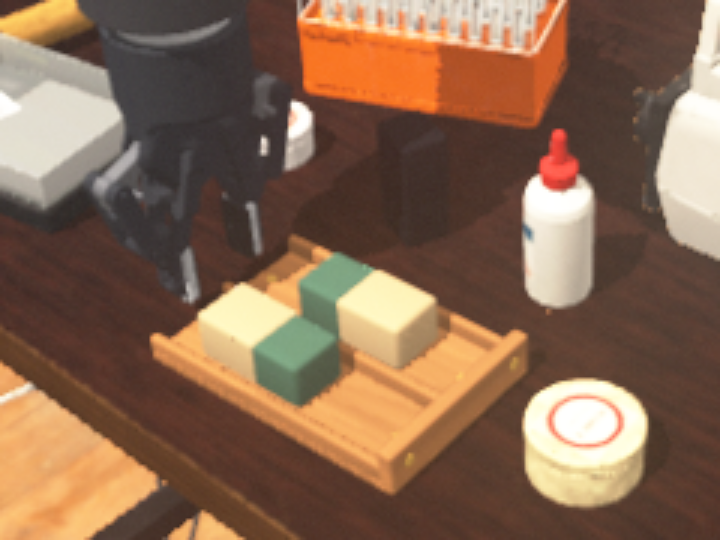

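bar_up now lies flat in its lane (crop (368,310)), with bar_flat beside it at (270,345) and the fingertips behind both. Pushing both together.

Emit:
send_rows([
  {"slide": [-0.8,-0.1,0],"rotation": [0,0,0],"grip": 0.5},
  {"slide": [-0.8,0,0],"rotation": [0,0,0],"grip": 0.5},
  {"slide": [-0.8,0,0],"rotation": [0,0,0],"grip": 0.5},
  {"slide": [-0.8,0,0],"rotation": [0,0,0],"grip": 0.5},
  {"slide": [-0.8,0,0],"rotation": [0,0,0],"grip": 0.5},
  {"slide": [-0.8,0,0],"rotation": [0,0,0],"grip": 0.5},
  {"slide": [-0.8,0,0],"rotation": [0,0,0],"grip": 0.5},
  {"slide": [-0.8,0,0],"rotation": [0,0,0],"grip": 0.5},
  {"slide": [-0.8,0,0],"rotation": [0,0,0],"grip": 0.5},
  {"slide": [-0.6,0,0],"rotation": [0,0,0],"grip": 0.5},
  {"slide": [-0.4,0,0],"rotation": [0,0,0],"grip": 0.5},
  {"slide": [0,0,0],"rotation": [0,0,0],"grip": 0.5},
])

```text
time_s: 8.93
tool_pos: [0.524, -0.2223, 0.0431]
orientation: [3.139, 0.0, -1.771]
wrist_force: [-0.0, -0.3, 0.3]
finger_gap: 0.0426
grasp_force: 0.0
```

```bash
python3 goto.py -5 -1 42
```

```text
t 8.925 rack xyz mm [-13.9  -0.8  43.1] F [-0.  -0.3  0.3] gap 0.04257821590895149
slide cm [-0.89 -0.02  0.11] rot [ 0.002  0.    -0.001]
```

Now small steps until the force rises.

Emit:
send_rows([
  {"slide": [-0.3,0,0],"rotation": [0,0,0],"grip": 0.5},
  {"slide": [-0.3,0,0],"rotation": [0,0,0],"grip": 0.5},
  {"slide": [0,0,0],"rotation": [0,0,0],"grip": 0.5},
  {"slide": [0,0,0],"rotation": [0,0,0],"grip": 0.5},
])

```text
time_s: 9.43
tool_pos: [0.5249, -0.217, 0.0431]
orientation: [3.139, -0.0, -1.771]
wrist_force: [-1.0, -3.1, 0.2]
finger_gap: 0.0425
grasp_force: 1.8
```

Emit:
send_rows([
  {"slide": [-0.2,0,0],"rotation": [0,0,0],"grip": 0.5},
  {"slide": [0,0,0],"rotation": [0,0,0],"grip": 0.5},
  {"slide": [0,0,0],"rotation": [0,0,0],"grip": 0.5},
])

```text
time_s: 9.8
tool_pos: [0.5246, -0.2166, 0.0433]
orientation: [3.138, -0.002, -1.771]
wrist_force: [-4.2, -13.8, 0.9]
finger_gap: 0.0426
grasp_force: 7.2
```

14 N along the lane means the bars have reached the board. Retreating, then checking.

Emit:
send_rows([
  {"slide": [1,0,0],"rotation": [0,0,0],"grip": 0.5},
  {"slide": [2,0,0],"rotation": [0,0,0],"grip": 0.5},
  {"slide": [2,0,0],"rotation": [0,0,0],"grip": 0.5},
  {"slide": [3,0,0],"rotation": [0,0,0],"grip": 0.5},
  {"slide": [0,0,-4],"rotation": [0,0,0],"grip": 0.5},
  {"slide": [0,0,-5],"rotation": [0,0,0],"grip": 0.5},
  {"slide": [0,0,-5],"rotation": [0,0,0],"grip": 0.5},
  {"slide": [0,0,-5],"rotation": [0,0,0],"grip": 0.5},
  {"slide": [0,0,0],"rotation": [0,0,0],"grip": 0.5},
  {"slide": [0,0,0],"rotation": [0,0,0],"grip": 0.5},
])

```text
time_s: 11.05
tool_pos: [0.5096, -0.294, 0.2331]
orientation: [3.14, 0.001, -1.772]
wrist_force: [-0.5, -0.5, -0.3]
finger_gap: 0.0427
grasp_force: 0.0
```

```bash
python3 goto.py; python3 - <<'E'
from h import *
a=r.snapshot('scene')[:,:,::-1][230:362,245:390];b=r.snapshot('side')[:,:,::-1][190:322,195:340]
cv2.imwrite('pics/end.png',cv2.resize(np.hstack([a,b]),(798,363),interpolation=cv2.INTER_CUBIC))
E
```

```text
t 11.05 rack xyz mm [-87.   -0.8 233.1] F [-0.5 -0.5 -0.3] gap 0.04265850790090802
```

View pics/end.png

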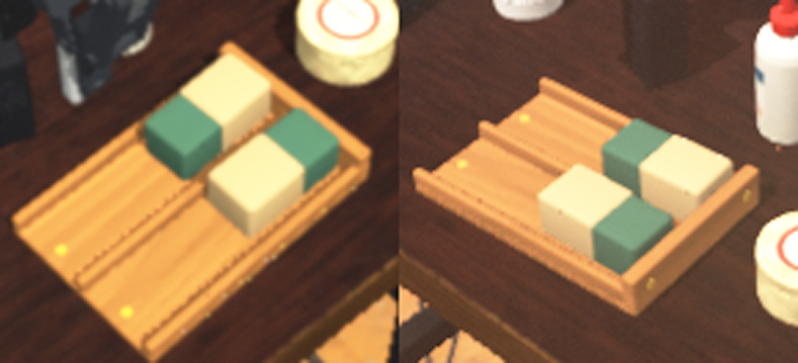

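Both bars lie flat near the board (scene half: bar_up around (205,110), bar_flat around (275,170)). I check the gaps numerically from these corners.

```bash
python3 - <<'E'
from h import *
k=798/290
ex=np.array([.197,.980]);ey=np.array([-.980,.197]);C=np.array([.526,-.2085])
def g(t,n,p,z):
    u=(p[0]/k+245) if n=='scene' else ((p[0]-399)/k+195); v=p[1]/k+(230 if n=='scene' else 190)
    q=onz(n,u,v,z)[:2]-C;print(t,n,(q@ex*1e3).round(1),(q@ey*1e3).round(1))
for p in((145,127),(187,157),(231,54),(271,93)):g('up',  'scene',p,.037)
for p in((208,182),(250,211),(303,108),(338,146)):g('flat','scene',p,.037)
for p in((603,145),(638,120),(732,165),(695,190)):g('up','side',p,.037)
for p in((540,195),(580,165),(672,210),(640,243)):g('flat','side',p,.037)
for p in((222,50),(362,165)):g('board','scene',p,.028)
for p in((750,168),(632,283)):g('board','side',p,.028)
E
```

```text
up scene 0.8 39.8
up scene 3.5 7.2
up scene 75.9 43.9
up scene 71.6 5.9
flat scene -0.0 -13.6
flat scene 3.1 -43.9
flat scene 77.0 -15.1
flat scene 71.3 -48.1
up side 6.4 10.4
up side 8.2 41.0
up side 79.5 41.9
up side 75.5 11.8
flat side 6.2 -44.6
flat side 7.4 -11.3
flat side 75.3 -9.2
flat side 77.8 -40.5
board scene 79.5 55.3
board scene 76.4 -62.9
board side 83.6 54.2
board side 88.0 -60.2
```

```bash
python3 -c "
from station import r
print(r.hand_in())"
```

```text
the job is handed in; nothing more can be done
None
```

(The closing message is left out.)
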